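# Seat the flat-stemmed board rest in its slotted bench socket

## Robot

A 7-joint arm with a two-finger parallel gripper is mounted at the origin on the work surface. World frame = base frame: x ahead of the robot, y to its left, z up, the work surface at z = 0. Lengths are in m, angles in rad, forces in N, time in s.
With the tool pointing down it reaches from about 0.35 to 0.9 m from the base axis. Payload 8.1 kg.
Tool frame: the origin (TCP) lies on the centre line of the jaws, within the pads' length; the fingertips stand 11 mm ahead of it and the grasp point (between the pads) lies 8 mm behind it (manip.tcp_to_tips is the distance from the TCP to the fingertips, in m); z points along the fingers, y is the direction in which the jaws open and shut (so a half turn about z gives the same grasp; the last joint's range is limited). The gripper opens to 85 mm and grips with 20 to 120 N. Pads are 22 mm wide; open, the fingers measure 114 mm over their backs; the gripper's body (76 mm by 85 mm) begins 54 mm behind the grasp point. The pads swing forward as they close: fully open they stand 13 mm farther back than shut.
Start: joints at [1.012, 0.434, 0.025, 1.573, -0.012, 1.134, -0.075], TCP at [0.275, -0.561, 0.242] pointing down, gripper open.
Joint ranges: [-2.62, 2.62], [-0.44, 2.09], [-1.27, 1.32], [0.08, 2.57], [-1.32, 4.46], [0.12, 2], [-2.74, 2.74]. Speed limits (rad/s): [2.22, 2.22, 3.01, 3.01, 3.14, 3.14, 3.14].

## Interface

Orientations are given as [roll, pitch, yaw] about the fixed x, y, z axes, in that order (R = Rz(yaw) Ry(pitch) Rx(roll)).
In Python, from rig import manip, viewer gives the robot as it stands.
- The arm moves only by the tool apply_moves, never from a script. Its argument "commands" is text: rows parted by semicolons, each of 6 numbers parted by spaces: the shift along the tool's x, y, z in mm, then the turn, a rotation vector about the tool's x, y, z in rad. A call has 1 to 5 rows; each row shifts and turns the commanded pose from where the row before left it, along the tool's axes as they then stand; what a row does not reach is not made up. A row lasts 1/8 s, in which the tool goes at most 62.5 mm and 10.7 degrees, less where a joint would pass 70% of its speed; a pose out of reach is approached as far as the arm can. A call with a gripper value outside its range is refused whole. "jaw" is the closure, from 0 (fully open) to 1 (shut), set as the call begins (left out, the last holds). The fingers move at their own pace and stop on an object; the grip force is fixed at half the most. Time passes only in rows, so rows that do not move let the fingers close. It gives the time, the measured TCP pose, the force and the opening at its end, in the units of the state.
- manip.sense(): the state, without advancing time (a new reading comes with each control period).
- viewer.get_image(name): name is "scene" or "top" or "wrist"; returns a dict with "color" (384x512x3 uint8, red, green, blue), "z_map" (384x512 float32, m along the optical axis (not along the pixel's ray), 0 where there is no reading), "vfov" (degrees; the focal length in pixels is half the picture's height over the tangent of half this angle, whatever the lens; pixels are square), "cx", "cy" (the principal point, pixels), "R" (3x3) and "t" (3): a world point X has camera coordinates R X + t. Camera axes: x right, y down, z forward; pixel columns grow to the right and rows downward; lengths in m; the calibration is good to about 2 mm. The wrist camera is an equidistant fisheye: a pixel r from the principal point sees the ray r / f radians off the axis. A picture is of the moment at which its call begins.
- manip.sign_off(): hands the job in, once; it reports no verdict.
The state is a dict: "time": time; "joint_pos": joint angles; "dq": joint speeds; "joint_efforts": joint torques, N m; "ee_pos": TCP position; "orientation": TCP orientation; "force": force on the tool from outside, world axes, zero at the start; "torque": the same for the moment, N m; "finger_gap": finger opening in m.
Only numpy, scipy, OpenCV 4.12 (cv2) and the standard library are available. Lean on these libraries where they do the work, as an engineer would, in place of code of your own. Each camera call takes 0.05 s, during which the arm holds its last target. There are 200 camera calls.

## Task

Take the board rest with the long padded crossbar out of the wooden rack, turn it so that its flat stem matches the slot, and lower it (do not drop it) through the slotted bench socket until its collar sits flush on the socket, then let go. Leave the rest with the round pad where it is in the rack.

Things in the scene. Friction and masses are not known exactly. Their poses are not given: they have to be found in the camera images.
- flat_rest: Loose rest, 0.25-0.5 kg, upright in a hole of the 64 mm high wooden rack. Origin: centre of its collar's underside, on the rack's top; z up. Heights above it: steel collar, 76 mm wide, 0-8 mm; neck 36x22, 8-28; black crossbar 100 mm along x, 30 along y, 28-54 (raised ends to 63): grip across its middle 40 mm up. Flat stem hangs 50 mm below: 40 mm along x, 16 along y. A half turn is the same.
- slot (a point): Centre of the slot's mouth, level with the top (64 mm above the bench) of a fixed aluminium bridge 110 mm along x, 90 along y, plate 16 thick, open below; z up. Slot right through, 50 mm along x, 26 along y, upper edges chamfered 5 mm. When seated, the rest's origin is at this point, its x axis along this x (either way). This socket and the round-holed one may swap places.
- round_rest: Bystander to be left: rest of the same materials and height with a round pad (60 mm across, 28-54 mm above its origin) and a round stem, loose in the rack's other hole, 140 mm from the flat-stemmed rest. Origin: centre of the underside of its 76 mm collar; z up.
- round_hole (a point): Bystander: centre of the mouth of the 36 mm round hole in the other fixed aluminium socket, otherwise equal, top 64 mm above the bench. The flat stem does not fit it.
There are look-alikes about, which are no part of the job. What is shaped like the flat_rest but blue or pink is not meant.

How it is judged:
At the end, for the whole second after the job is handed in: The flat-stemmed rest stands upright (within 5 degrees) and still in the slotted socket, its stem through the slot: collar within 5 mm of the socket's top, within 12 mm of the slot's centre, crossbar within 17 degrees of the slot's length. The round rest is within 30 mm of where it was (horizontal distance between flat_rest and slot below 0.012 m and z of flat_rest in the frame of slot between -0.005 and 0.005 m and angle between the x axis of flat_rest and the x axis of slot, either way round below 0.3 rad and angle between flat_rest's own z axis and vertical below 0.09 rad and linear speed of flat_rest below 0.02 m/s and distance of round_rest from where it was at the start of the episode below 0.03 m); the robot touches nothing.
It fails at once if the flat-stemmed rest is dropped: let go over the slotted socket with its collar more than 25 mm above the socket's top (horizontal distance between flat_rest and slot below 0.05 m and z of flat_rest in the frame of slot above 0.025 m and contact force between flat_rest and the fingers below 0.05 N).
It fails at once if the round rest is moved more than 30 mm (distance of round_rest from where it was at the start of the episode above 0.03 m).
It also fails if it takes over 35 s, if anything falls off the work surface, if the arm or the gripper's body presses on something with over 40 N, if the wrist force passes 120 N, or if a joint passes its speed limit or range.

## Working session

There is one attempt and no reset: what is moved stays moved. The work goes in short steps, Python scripts to look and compute and a tool call to move; the robot and the scene stay as the last step left them, time stands still between calls to the robot, and variables do not carry over. Pictures are saved under pics/ and viewed, about 8 in all and at most 12, crops included, and the job is handed in when it is done.

Besides the shell and the picture viewer there is one more tool, called as name(argument=value, ...) on one line, values as JSON. apply_moves: Moves the arm, as the interface text tells. Its arguments: {"type":"object","properties":{"commands":{"type":"string"},"jaw":{"type":"number"}},"required":["commands"]}

```bash
mkdir -p pics; ls; python3 - <<'E'
from rig import manip, viewer
import cv2,numpy as np,pickle
s=manip.sense(); print({k:np.round(v,3) for k,v in s.items()})
d={}
for n in("scene","top"):
    d[n]=viewer.get_image(n); cv2.imwrite(f"pics/{n}1.png",d[n]["color"][...,::-1])
    print(n,d[n]["vfov"],d[n]["t"],-d[n]["R"].T@d[n]["t"])
pickle.dump(d,open("d1.pkl","wb"))
a=np.vstack([d["scene"]["color"],d["top"]["color"]]);
cv2.imwrite("pics/both.png",cv2.resize(np.hstack([d["scene"]["color"],d["top"]["color"]]),(800,300))[...,::-1])
E
```

```text
pics
{'time': np.float64(0.0), 'joint_pos': array([ 1.012,  0.435,  0.025,  1.574, -0.012,  1.134, -0.075]), 'dq': array([ 0.001,  0.002, -0.   , -0.001,  0.001,  0.001, -0.   ]), 'joint_efforts': array([-0.0000e+00, -6.7047e+01,  1.0250e+00, -3.1621e+01,  1.6000e-02,
        1.2000e-02, -0.0000e+00]), 'ee_pos': array([ 0.275, -0.561,  0.242]), 'orientation': array([-3.14 ,  0.   ,  0.456]), 'force': array([ 0.158,  0.033, -0.208]), 'torque': array([-0.011, -0.021,  0.067]), 'finger_gap': np.float64(0.085)}
scene 53.117099924436374 [ 0.33081765 -0.2790669   1.40262021] [0.97473287 0.52225374 0.96530253]
top 42.23465359807336 [0.07797036 0.54438145 1.21085074] [0.42214642 0.09295321 1.25767331]
```

View pics/top1.png

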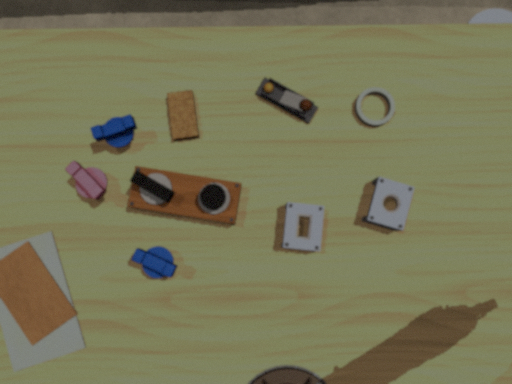

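View pics/scene1.png

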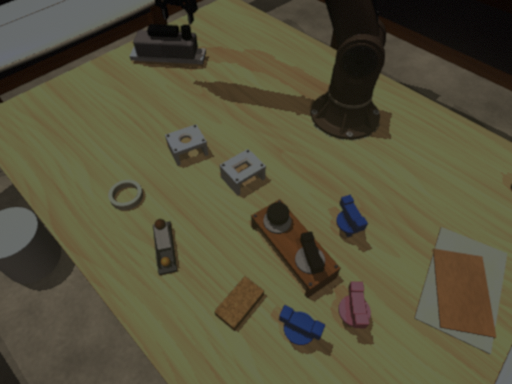

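The top view shows the flat rest at about (152,188) in the rack and the round rest at (213,198). The slotted socket is at (303,227) and the round-holed one at (390,203). The blue and pink rests are look-alikes.

```bash
cat > h.py <<'E'
import numpy as np,cv2
def cloud(im):
    h,w=im["z_map"].shape; f=h/2/np.tan(np.radians(im["vfov"]/2))
    v,u=np.mgrid[:h,:w]; z=im["z_map"]
    p=np.dstack([(u-im["cx"])/f*z,(v-im["cy"])/f*z,z])
    return (p-im["t"])@im["R"]
def rect(pts):
    (c,s,a)=cv2.minAreaRect((pts[:,:2]*1000).astype(np.float32))
    if s[0]<s[1]: s=s[::-1]; a+=90
    return np.round(c,1),np.round(s,1),round((a+90)%180-90,1)
def px(P,im):   # world->pixel, pinhole
    q=im["R"]@np.asarray(P)+im["t"]; f=im["color"].shape[0]/2/np.tan(np.radians(im["vfov"]/2))
    return q[0]/q[2]*f+im["cx"],q[1]/q[2]*f+im["cy"]
def ray(u,v,z,im):
    f=im["color"].shape[0]/2/np.tan(np.radians(im["vfov"]/2))
    d=im["R"].T@np.array([(u-im["cx"])/f,(v-im["cy"])/f,1]); o=-im["R"].T@im["t"]
    return o+d*(z-o[2])/d[2]
E
python3 - <<'E'
import pickle; from h import *
d=pickle.load(open("d1.pkl","rb")); im=d["top"]; P=cloud(im); C=im["color"].astype(int)
def sel(u0,u1,v0,v1,z0,z1,m=None):
    b=np.zeros(P.shape[:2],bool); b[v0:v1,u0:u1]=1
    b&=(P[...,2]>z0)&(P[...,2]<z1)&(im["z_map"]>0)
    if m is not None:b&=m
    return b
print("table",np.median(P[300:320,200:260,2]))
b=sel(120,182,160,212,.1,.14); print("bar",b.sum(),np.median(P[b],0),rect(P[b]))
b=sel(185,240,175,222,.1,.14); print("round",b.sum(),np.median(P[b],0),rect(P[b]))
b=sel(275,330,195,260,.05,.08); print("slot plate",b.sum(),np.median(P[b],0),rect(P[b]))
g=b.astype(np.uint8)*255
hole=sel(292,316,212,242,-.1,.05)|((im["color"].max(2)<110)&sel(292,316,212,242,-1,1)); print("hole",hole.sum(),rect(np.array([ray(u,v,.064,im) for v,u in np.argwhere(hole)])))
b=sel(360,420,170,240,.05,.08); print("hole plate",b.sum(),rect(P[b]))
m=cv2.resize(im["color"][150:270,110:350],None,fx=3.3,fy=3.3,interpolation=cv2.INTER_CUBIC)
cv2.imwrite("pics/crop1.png",m[...,::-1])
# scene crosscheck
im=d["scene"];P=cloud(im)
b=(P[...,2]>.1)&(P[...,2]<.14)&(im["color"].max(2)<90)
n,l,st,ce=cv2.connectedComponentsWithStats(b.astype(np.uint8))
for i in range(1,n):
    if st[i,4]>40: print("scene",ce[i].round(),st[i,4],rect(P[l==i]))
print("scene slot",px((.4,.1,.064),im))
E
```

```text
table -0.0002609856035155276
bar 588 [0.56226283 0.30353222 0.1203484 ] (array([562.1, 303.2]), array([100.2,  29.9]), 58.8)
round 534 [0.53645274 0.1639465  0.11747811] (array([536.1, 164.8]), array([57.7, 57.7]), 0.2)
slot plate 1515 [ 0.46493621 -0.04930996  0.06361147] (array([465. , -49.3]), array([110. ,  90.3]), -7.3)
hole 243 (array([465.5, -49.5]), array([51. , 28.7]), -7.5)
hole plate 1596 (array([ 516.4, -263.1]), array([111.,  92.]), -17.6)
scene [165.  38.] 782 (array([ 254.6, -717.7]), array([238.1,  92. ]), -48.7)
scene [348.  99.] 446 (array([32. , 14.4]), array([151.4,  85.8]), -61.0)
scene [353. 212.] 421 (array([390.2, 302.3]), array([100.2,  31.4]), 64.7)
scene [277. 213.] 417 (array([539.4, 166.1]), array([58.8, 58.1]), 25.8)
scene [311. 252.] 577 (array([565.1, 304. ]), array([100.6,  30.5]), 58.9)
scene [354. 306.] 133 (array([586.1, 461.8]), array([98.8, 28.4]), 43.9)
scene [301. 321.] 342 (array([708.2, 397.4]), array([100.2,  31.2]), -71.2)
scene slot (np.float64(292.77069906287545), np.float64(180.67382409789522))
```

View pics/crop1.png

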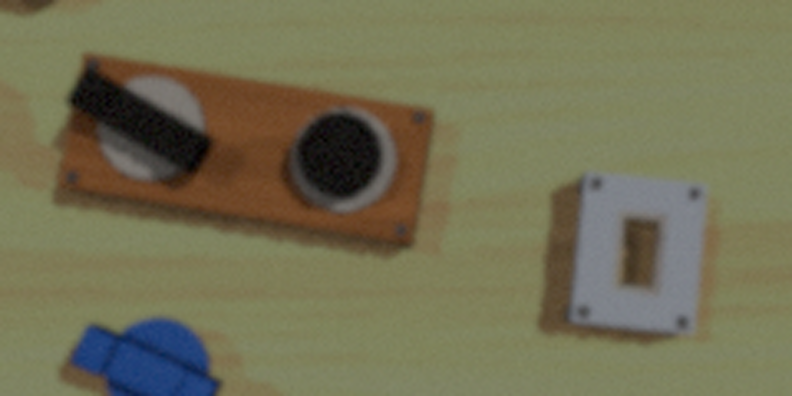

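Flat rest: (0.563, 0.3035), bar yaw 58.8°, bar top about 0.118 and 100x30 mm, 140 mm from the round rest, so it matches the sizes given. Slot: (0.465, -0.0495), yaw -7.4°. First I turn the tool to 1.026 rad, then travel.

apply_moves(commands="0 0 0 0 0 -0.1425;0 0 0 0 0 -0.1425;0 0 0 0 0 -0.1425;0 0 0 0 0 -0.1425;44 -10 0 0 0 0", jaw=0)

```text
time: 0.72
ee_pos: [0.2873, -0.5203, 0.2414]
orientation: [-3.141, 0.001, 1.023]
force: [0.7, 1.4, -0.8]
finger_gap: 0.0853
```

apply_moves(commands="45 -10 0 0 0 0;45 -10 0 0 0 0;45 -10 0 0 0 0;45 -10 0 0 0 0;45 -10 0 0 0 0")

```text
time: 1.35
ee_pos: [0.3634, -0.2985, 0.2422]
orientation: [-3.141, 0.0, 1.026]
force: [1.2, 0.6, 0.5]
finger_gap: 0.0851
```

apply_moves(commands="45 -10 0 0 0 0;45 -10 0 0 0 0;45 -10 0 0 0 0;45 -10 0 0 0 0;45 -10 0 0 0 0")

```text
time: 1.98
ee_pos: [0.4372, -0.0804, 0.2422]
orientation: [-3.141, 0.0, 1.025]
force: [0.9, -0.7, 0.6]
finger_gap: 0.0854
```

apply_moves(commands="40 -9 0 0 0 0;40 -9 0 0 0 0;40 -9 0 0 0 0;40 -9 0 0 0 0;40 -9 0 0 0 0")

```text
time: 2.6
ee_pos: [0.5025, 0.1136, 0.242]
orientation: [-3.141, 0.001, 1.025]
force: [0.6, -0.7, 0.3]
finger_gap: 0.0856
```

apply_moves(commands="40 -9 5 0 0 0;40 -9 5 0 0 0;40 -9 5 0 0 0;40 -9 5 0 0 0;20 -5 5 0 0 0")

```text
time: 3.22
ee_pos: [0.5604, 0.2899, 0.2165]
orientation: [-3.141, 0.0, 1.028]
force: [-0.4, 0.1, -0.7]
finger_gap: 0.085
```

```bash
cat > rel.py <<'E'
import sys,numpy as np; from rig import manip
from scipy.spatial.transform import Rotation as R
s=manip.sense(); Rt=R.from_euler("xyz",s["orientation"]); g=np.array(list(map(float,sys.argv[1:5])))
print("pos",s["ee_pos"].round(4),s["orientation"].round(4),"q",s["joint_pos"].round(2),"t",s["time"],"gap",s["finger_gap"],"F",s["force"].round(1))
print("tool mm",(Rt.inv().apply(g[:3]-s["ee_pos"])*1000).round(1),"rotvec",(Rt.inv()*R.from_euler("xyz",[np.pi,0,g[3]])).as_rotvec().round(3))
E
python3 rel.py .563 .3035 .2 1.026; python3 - <<'E'
from rig import viewer; import cv2
from h import *
im=viewer.get_image("wrist"); cv2.imwrite("pics/w1.png",im["color"][...,::-1])
f=192/np.tan(np.radians(im["vfov"]/2))
def fpx(P):
    q=im["R"]@np.array(P)+im["t"]; th=np.arctan2(np.hypot(q[0],q[1]),q[2]); k=f*th/np.hypot(q[0],q[1]); return (q[:2]*k+[im["cx"],im["cy"]]).round(1)
a=np.radians(58.8); e=np.array([np.cos(a),np.sin(a),0])*.05; c=np.array([.563,.3035,.127])
print("expected ends/centre px",fpx(c-e),fpx(c),fpx(c+e))
# bar from its own z_map
v,u=np.mgrid[:384,:512]; x=u-im["cx"]; y=v-im["cy"]; r=np.hypot(x,y)+1e-9; th=r/f; z=im["z_map"]
k=np.where(th<1.4,np.tan(th),0)/r*z; P=(np.dstack([x*k,y*k,z])-im["t"])@im["R"]
b=(P[...,2]>.1)&(P[...,2]<.135)&(np.hypot(P[...,0]-.563,P[...,1]-.3035)<.07)&(z>0)&(im["color"].max(2)<100)
print(b.sum(),rect(P[b]))
E
```

```text
pos [0.5604 0.2899 0.2165] [-3.1405e+00  1.0000e-04  1.0276e+00] q [-0.23  0.52 -0.5   1.56  0.27  1.13 -1.33] t 3.225 gap 0.08500551090415367 F [-0.4  0.1 -0.7]
tool mm [13.  -4.8 16.5] rotvec [-0.001  0.     0.002]
expected ends/centre px [246.6 241.7] [246.3 183.6] [246.  118.6]
4591 (array([563.8, 306.8]), array([99.4, 29.9]), 58.3)
```

View pics/w1.png

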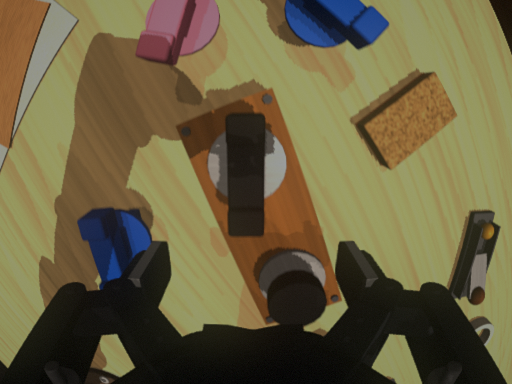

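The wrist view shows the black bar from (246,115) to (246,235), in line with the jaws. The centre is about (0.5635, 0.305). I centre on it and go down.

apply_moves(commands="14 -5 20 0 0 0;0 0 28 0 0 0;0 0 28 0 0 0;0 0 25 0 0 0;0 0 18 0 0 0")

```text
time: 3.9
ee_pos: [0.5631, 0.3008, 0.0962]
orientation: [-3.141, 0.002, 1.025]
force: [0.1, -0.4, -0.5]
finger_gap: 0.0853
```

```bash
python3 rel.py .5635 .305 .097 1.026
```

```text
pos [0.5631 0.3008 0.0962] [-3.1411e+00  2.3000e-03  1.0246e+00] q [-0.27  0.65 -0.46  1.66  0.34  0.92 -1.41] t 3.9 gap 0.0853430844799922 F [ 0.1 -0.4 -0.5]
tool mm [ 3.8 -1.9 -0.8] rotvec [-0.     0.002 -0.001]
```

apply_moves(commands="3 -1 0 0 0 0;0 0 0 0 0 0;0 0 0 0 0 0;0 0 0 0 0 0;0 0 0 0 0 0", jaw=1)

```text
time: 4.53
ee_pos: [0.5649, 0.306, 0.0996]
orientation: [3.141, -0.002, 1.026]
force: [-1.5, -0.2, 6.5]
finger_gap: 0.029
```

apply_moves(commands="0 0 0 0 0 0;0 0 0 0 0 0;0 0 -8 0 0 0;0 0 -12 0 0 0;0 0 -15 0 0 0")

```text
time: 5.15
ee_pos: [0.5642, 0.3052, 0.1341]
orientation: [-3.141, 0.0, 1.026]
force: [0.1, 0.8, -2.6]
finger_gap: 0.0291
```

The bar is gripped at 29 mm with about 2.5 N of weight. I lift high enough to clear the round rest on the way.

apply_moves(commands="0 0 -28 0 0 0;0 0 -30 0 0 0;0 0 -30 0 0 0;0 0 -30 0 0 0;0 0 -20 0 0 0")

```text
time: 5.78
ee_pos: [0.5644, 0.3057, 0.274]
orientation: [3.141, -0.002, 1.026]
force: [-0.2, 0.6, -3.1]
finger_gap: 0.0294
```

```bash
python3 rel.py .465 -.0495 .27 -0.129;python3 - <<'E'
from rig import viewer; import cv2
from h import *
im=viewer.get_image("scene"); cv2.imwrite("pics/s2.png",im["color"][100:340,150:450,::-1].repeat(2,0).repeat(2,1))
E
```

```text
pos [0.5644 0.3057 0.274 ] [ 3.1407e+00 -2.0000e-03  1.0259e+00] q [-0.25  0.49 -0.51  1.45  0.25  1.26 -1.33] t 5.775 gap 0.02937561866863856 F [-0.2  0.6 -3.1]
tool mm [-355.3   99.1    3.4] rotvec [-0.    -0.002  1.155]
```

View pics/s2.png

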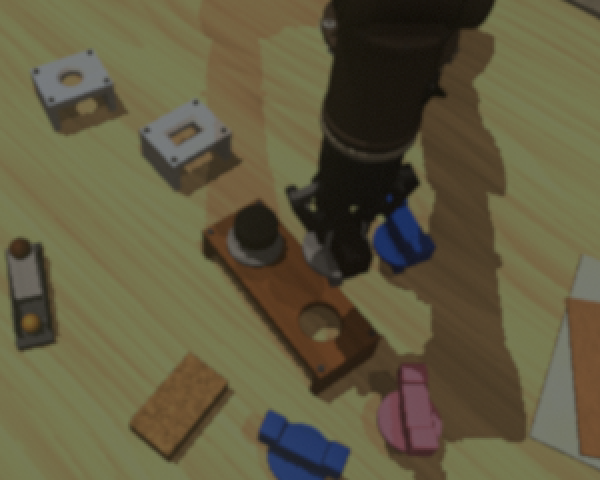

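The scene view shows an empty hole at crop (320,322), with the rest hanging in the gripper. The round rest is still at (257,232).

apply_moves(commands="-25 7 0 0 0 0;-38 10.5 0 0 0 0;-40 11 0 0 0 0;-40 11 0 0 0 0;-40 11 0 0 0 0")

```text
time: 6.45
ee_pos: [0.512, 0.1214, 0.2715]
orientation: [3.141, 0.0, 1.026]
force: [-0.1, 0.2, -2.7]
finger_gap: 0.0288
```

apply_moves(commands="-40 11 0 0 0 0;-40 11 0 0 0 0;-40 11 0 0 0 0;-32 9 0 0 0 0;-20 6 0 0 0 0")

```text
time: 7.08
ee_pos: [0.4637, -0.051, 0.2715]
orientation: [3.141, 0.001, 1.024]
force: [0.5, 0.4, -3.1]
finger_gap: 0.0294
```

apply_moves(commands="0 0 0 0 0 0.12;0 0 0 0 0 0.144;0 0 0 0 0 0.144;0 0 0 0 0 0.144;0 0 0 0 0 0.144")

```text
time: 7.7
ee_pos: [0.4642, -0.049, 0.2715]
orientation: [3.141, -0.0, 0.325]
force: [1.1, 0.1, -2.9]
finger_gap: 0.0291
```

apply_moves(commands="0 0 0 0 0 0.144;0 0 0 0 0 0.144;0 0 0 0 0 0.12;0 0 0 0 0 0.05;0 0 0 0 0 0")

```text
time: 8.32
ee_pos: [0.4643, -0.049, 0.2715]
orientation: [3.142, -0.0, -0.128]
force: [-0.4, 0.1, -2.9]
finger_gap: 0.0291
```

```bash
python3 rel.py .465 -.0495 .27 -0.129
```

```text
pos [ 0.4643 -0.049   0.2715] [ 3.1416e+00 -2.0000e-04 -1.2750e-01] q [ 0.25  0.17 -0.3   1.88  0.06  1.1  -1.77] t 8.325 gap 0.029083395619858735 F [-0.4  0.1 -2.9]
tool mm [0.8 0.4 1.5] rotvec [ 0.    -0.     0.001]
```

apply_moves(commands="0 0 20 0 0 0;0 0 25 0 0 0;0 0 25 0 0 0;0 0 20 0 0 0;0 0 6 0 0 0")

```text
time: 8.95
ee_pos: [0.4638, -0.0492, 0.1744]
orientation: [3.142, 0.002, -0.127]
force: [-0.4, -0.5, -2.7]
finger_gap: 0.0291
```

```bash
python3 rel.py .465 -.0495 .17 -0.129; python3 - <<'E'
from rig import viewer; import cv2
from h import *
im=viewer.get_image("scene"); w=viewer.get_image("wrist"); P=cloud(im)
near=np.hypot(P[...,0]-.465,P[...,1]+.0495)<.075
for z0,z1 in((.052,.072),(.075,.13),(.13,.148),(.15,.175),(.175,.215)):
    b=near&(P[...,2]>z0)&(P[...,2]<z1); print(z0,z1,b.sum(), rect(P[b]) if b.sum()>5 else "")
a=im["color"][120:220,190:310]; a=cv2.resize(a,None,fx=3.84,fy=3.84,interpolation=cv2.INTER_CUBIC)
b=cv2.resize(w["color"],None,fx=1,fy=1)[:, 90:420]
cv2.imwrite("pics/m3.png",np.hstack([a[:384],b])[...,::-1])
E
```

```text
pos [ 0.4638 -0.0492  0.1744] [ 3.1415e+00  1.9000e-03 -1.2710e-01] q [ 0.23  0.28 -0.29  2.01  0.1   0.87 -1.81] t 8.95 gap 0.029119285499126468 F [-0.4 -0.5 -2.7]
tool mm [1.3 0.1 4.4] rotvec [0.    0.002 0.002]
0.052 0.072 748 (array([467.7, -49.5]), array([111.6,  93.9]), -7.0)
0.075 0.13 46 (array([466.7, -45.2]), array([39.1, 10.8]), -19.6)
0.13 0.148 37 (array([477.4, -33.2]), array([71.8, 32.8]), -32.1)
0.15 0.175 145 (array([465.8, -33. ]), array([91.2, 40.4]), -8.5)
0.175 0.215 343 (array([464.9, -49.3]), array([101.3,  65.4]), 13.8)
```

View pics/m3.png

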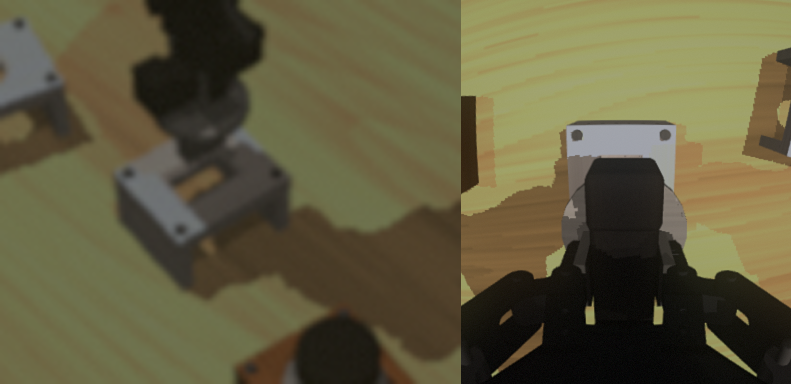

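The left half shows the stem just above the slot mouth, at about (200,145). The scene depth puts the stem within 1-2 mm of the plate centre in x, and the yaw matches. I lower in stages and watch the force.

apply_moves(commands="1 0 8 0 0 0;0 0 10 0 0 0;0 0 10 0 0 0;0 0 8 0 0 0;0 0 4 0 0 0")

```text
time: 9.68
ee_pos: [0.4652, -0.0494, 0.1346]
orientation: [3.142, 0.001, -0.128]
force: [0.7, -0.2, -2.5]
finger_gap: 0.0292
```

apply_moves(commands="0 0 8 0 0 0;0 0 8 0 0 0;0 0 8 0 0 0;0 0 5 0 0 0;0 0 3 0 0 0")

```text
time: 10.3
ee_pos: [0.4654, -0.0494, 0.103]
orientation: [3.142, 0.0, -0.128]
force: [-0.1, -0.7, -2.2]
finger_gap: 0.0289
```

apply_moves(commands="0 0 2 0 0 0;0 0 1 0 0 0;0 0 1 0 0 0;0 0 0 0 0 0")

```text
time: 10.8
ee_pos: [0.4656, -0.0494, 0.0995]
orientation: [3.142, -0.0, -0.128]
force: [-1.8, 0.4, -1.2]
finger_gap: 0.0291
```

apply_moves(commands="0 0 1 0 0 0;0 0 1 0 0 0;0 0 0 0 0 0")

```text
time: 11.18
ee_pos: [0.4656, -0.0494, 0.0994]
orientation: [3.141, -0.001, -0.128]
force: [-11.1, 0.5, 32.7]
finger_gap: 0.029
```

The force has risen to +33 N and z has stopped at the same height as in the rack, so the rest is seated. I relieve the push, then open.

apply_moves(commands="0 0 -1.5 0 0 0;0 0 0 0 0 0")

```text
time: 11.42
ee_pos: [0.4657, -0.0494, 0.0995]
orientation: [3.141, -0.001, -0.128]
force: [-3.9, 0.4, 11.4]
finger_gap: 0.0293
```

apply_moves(commands="0 0 0 0 0 0;0 0 0 0 0 0;0 0 0 0 0 0;0 0 0 0 0 0;0 0 0 0 0 0", jaw=0)

```text
time: 12.05
ee_pos: [0.4655, -0.0493, 0.0988]
orientation: [-3.142, -0.0, -0.128]
force: [-0.6, 0.0, -0.6]
finger_gap: 0.0853
```

apply_moves(commands="0 0 -10 0 0 0;0 0 -20 0 0 0;0 0 -30 0 0 0;0 0 -40 0 0 0;0 0 -40 0 0 0")

```text
time: 12.68
ee_pos: [0.4653, -0.0492, 0.2407]
orientation: [-3.141, -0.0, -0.128]
force: [0.8, 0.5, -0.0]
finger_gap: 0.085
```

```bash
python3 rel.py .465 -.0495 .25 -0.129; python3 - <<'E'
from rig import viewer; import cv2
from h import *
im=viewer.get_image("scene"); w=viewer.get_image("wrist"); P=cloud(im)
near=np.hypot(P[...,0]-.465,P[...,1]+.0495)<.075
for z0,z1 in((.052,.068),(.069,.076),(.1,.14)):
    b=near&(P[...,2]>z0)&(P[...,2]<z1); print(z0,z1,b.sum(), rect(P[b]), np.median(P[b][:,2]) if b.sum()>5 else "")
b=(np.hypot(P[...,0]-.539,P[...,1]-.166)<.06)&(P[...,2]>.1)&(P[...,2]<.14); print("round",rect(P[b]))
a=cv2.resize(im["color"][120:220,190:310],None,fx=3.84,fy=3.84,interpolation=cv2.INTER_CUBIC)
cv2.imwrite("pics/m4.png",np.hstack([a[:384],w["color"][:,90:420]])[...,::-1])
E
```

```text
pos [ 0.4653 -0.0492  0.2407] [-3.1414e+00 -3.0000e-04 -1.2810e-01] q [ 0.25  0.2  -0.3   1.92  0.07  1.03 -1.78] t 12.675 gap 0.08504452466752875 F [ 0.8  0.5 -0. ]
tool mm [-0.2  0.3 -9.3] rotvec [-0.    -0.     0.001]
0.052 0.068 313 (array([467.9, -49.1]), array([110.8,  93.5]), -6.5) 0.06562889279708822
0.069 0.076 205 (array([469.3, -46.4]), array([108.1,  87.7]), -8.0) 0.07257030083079595
0.1 0.14 437 (array([466.5, -50.8]), array([102.6,  32.9]), -6.8) 0.12145609534659467
round (array([540., 166.]), array([59.8, 57.9]), 23.2)
```

View pics/m4.png

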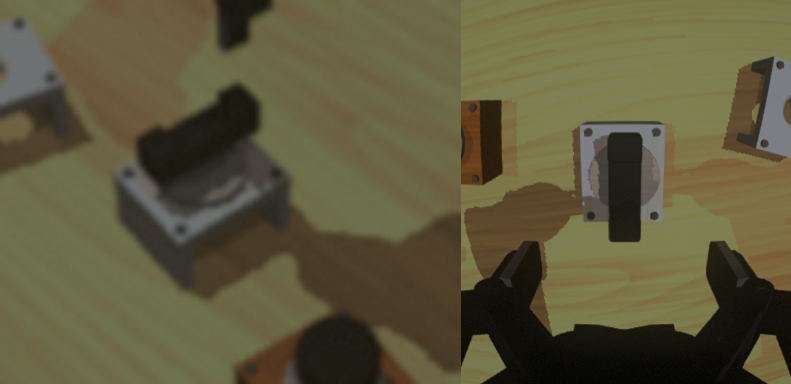

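The collar is flush on the socket, the bar lies along the slot at about (625,185), and the gripper is clear. The round rest has not moved.

```bash
python3 -c "
from rig import manip; print(manip.sign_off())"
```

```text
the job is handed in; nothing more can be done
None
```

I took the flat-stemmed rest from the rack, turned it 66° to match the slot, and lowered it through the socket until it touched. I then let go, backed off about 140 mm and handed in at about 13 s of the 35 s allowed. The hand-in gave no verdict.

- **Seating:** on the socket the tool stopped at 99.4 mm, against 99.6 mm when the rest stood in the equally high rack. I had commanded it 2 mm lower, and the contact force rose to about 33 N. I relieved most of that before opening; about 11 N remained.
- **Position:** in the last scene picture the crossbar's centre is about 2 mm from the plate's centre, and its yaw is -6.8° against the plate's -6.5°. Its measured height and the collar's match a seated, upright rest.
- **Round rest:** it measures within 1 mm of its starting position.
- **Disagreement:** the scene and top cameras differ by about 2–3 mm in x. That is about what their stated 2 mm calibration allows, and small against the 12 mm tolerance. No check failed.

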